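Lock the tilting solar panel with its cross pin

TASK

Lock the model's tilting solar panel: take the lock pin (the long pin with the plain round head) out of the rack, stand it in the hole on top of the bearing block, and turn the shaft by its crank until the shaft's hidden cross-hole comes under the pin and the pin drops through. Then press the pin down until the underside of its head sits fully home on the block. Leave the other two pins in the rack, and the flask and the dial gauge where they are.

Things in the scene. Friction and masses are not known exactly. Their poses are not given: they have to be found in the camera images.
- bore_mouth (a point): Centre of the round hole (16 mm wide, 3 mm countersink) in the 70 x 64 mm top face of the grey bearing block, 146 mm above the table. The block is fixed on its board in an episode; place and yaw differ from start to start. Axes: z up, y level along the shaft towards the crank, x level across the shaft.
- crank_grip (a point): Middle of the black round crank handle, 22 mm thick, 82 mm long, level along the shaft. It is 90 mm from the shaft's axis and 137 mm from bore_mouth along the shaft, on its +y side. The flat crank arm is at the handle's end nearest the block, 41 to 53 mm from this point. Site axes turn with the crank: y along the handle, z from shaft to handle.
- crank (a joint): Angle (rad) of crank and shaft: 0 = crank straight up, positive leaning to bore_mouth's +x; stops at -0.9 and 1.0. Handle centre in bore_mouth's frame: x = 90 sin(q), y = 137, z = -60 + 90 cos(q) mm. Stays where left; turns with 1 to 2 N at the handle. Starts at 0.7 to 0.95; the cross-hole lines up somewhere between 0.1 and -0.5, which the crank does not show.
- pin_head (a point): Centre of the lock pin's head, a plain black cylinder 30 mm in diameter, 30 mm high, on a steel shank 14 mm thick, 100 mm long, its foot tapered (5 mm high, 9 mm across at the end). About 0.2 kg. z up along the pin: head top 15 mm above, underside 15 mm below, foot 115 mm below. Starts upright in any one of the rack's sockets, foot 10 mm above the table.
- pin_collar (a point): On the lock pin's axis at the underside of its head, 15 mm below pin_head; fully home it is at bore_mouth. Above bore_mouth it is 64 mm when the pin stands on the solid shaft and about 9 to 15 mm once it has dropped through; there a stiff friction plug in the lower bore stops it, and pressing down with 7 to 15 N moves it the rest of the way.
- rack: Low plywood rack, 220 x 60 x 45 mm, fixed during an episode, origin under its centre. Three sockets in a row along its x axis, at -75, 0 and 75 mm, 17 mm wide and 35 mm deep.
- tee_head (a point): Centre of the steel cross bar (14 mm thick, 60 mm long) of another pin in the rack, as long as the lock pin but with a T-shaped head; the bar is 117 mm above the table and lies roughly across the row. To be left alone.
- short_head (a point): Centre of the square black head (30 mm cube) of another, shorter pin in the rack, its head 87 mm above the table. To be left alone.
- flask_mid (a point): Closed conical flask of amber glass, 84 mm wide and 140 mm high, standing beyond the board; the point is 60 mm above its foot. To be left alone.
- gauge_mid (a point): Dial gauge lying on the table, 58 mm in diameter, 22 mm high, with a 50 mm stem; the point is the middle of the dial. To be left alone.
- shaft_mid (a point): Point on the shaft's axis inside the block, 60 mm straight below bore_mouth, same axes. The shaft is 48 mm thick here; its cross-hole (17 mm square) is hidden in the block. A pin put in the block's hole stands on the shaft; turned slowly (about 0.3 rad/s) until the cross-hole lines up (within about 0.08 rad), the shaft lets the pin drop by its own weight, and is then blocked by it.
- stand: The model's dark board, 180 x 400 x 16 mm, fixed in an episode; origin under the bearing block at table height, axes as bore_mouth. The board reaches 150 mm to +y and 250 mm to -y. A small solar panel, 120 x 160 mm, turns with the shaft on the -y side, 50 to 212 mm from the hole; a 116 mm high bracket stands beyond it.
Things that resemble listed ones, but are neither listed nor needed, are in the scene too. Leave any brown or red look-alike of the part that bears pin_head alone.

How it is judged:
By the outcome, as a careful person would: the job done as asked, in the order asked, and still so for the second after the job is handed in, with the robot touching nothing.
It also fails if it takes over 61 s, if anything falls off the work surface, if the arm or the gripper's body presses on something with over 40 N, if the wrist force passes 120 N, or if a joint passes its speed limit or range.

ROBOT

A 6-joint arm with a two-finger parallel gripper is mounted at the origin on the work surface. World frame = base frame: x ahead of the robot, y to its left, z up, the work surface at z = 0. Lengths are in m, angles in rad, forces in N, time in s.
With the tool pointing down it reaches from about 0.25 to 0.775 m from the base axis. Payload 4 kg.
Tool frame: the origin (TCP) lies midway between the tips of the shut fingers; the grasp point (between the pads) lies 19 mm behind it (robot.tcp_to_grasp is the distance from the TCP to the grasp point, in m); z points along the fingers, x is the direction in which the jaws open and shut, and the axes are right-handed (so a half turn about z gives the same grasp; the last joint's range is limited). The gripper opens to 94 mm and grips with 3 to 60 N. Pads are 16 mm wide; open, the fingers measure 119 mm over their backs; the gripper's body (75 mm by 177 mm) begins 78 mm behind the grasp point.
Start: joints at [1.121, 0.087, 1.371, -0, 1.684, -0.103], TCP at [0.187, 0.517, 0.206] pointing down, gripper open.
Joint ranges: [-3.1, 3.1], [-0.76, 2.03], [0.27, 2.55], [-1.08, 4.22], [0.17, 2.65], [-2.57, 2.57]. Speed limits (rad/s): [2.79, 2.79, 3.14, 3.14, 3.14, 3.14].

INTERFACE

Orientations are given as [roll, pitch, yaw] about the fixed x, y, z axes, in that order (R = Rz(yaw) Ry(pitch) Rx(roll)).
In Python, from bench import get_obs, vision, robot gives the robot as it stands.
- The arm moves only by the tool servo_tool, never from a script. Its argument "targets" is text: rows parted by semicolons, each of 7 numbers parted by spaces: the opening, from 0 (shut) to 1 (fully open), then the shift along the tool's x, y, z as a fraction of full scale, then the turn, a rotation vector about the tool's x, y, z as a fraction of full scale. A call has 1 to 12 rows; each row is the pose to reach, as a shift and turn from the pose commanded when the call began, along the tool's axes at that moment, turning the shorter way round; what a row does not reach only later rows make up. Full scale, the value 1, is 0.25 m for a shift and pi rad for a turn. A row lasts 1/12 s, in which the tool goes at most 41.7 mm and 7.16 degrees, less where a joint would pass 70% of its speed; a pose out of reach is approached as far as the arm can. A call with a number of a shift or a turn outside -1 to 1 is refused whole. A call with a gripper value outside its range is refused whole. The fingers move at their own pace and stop on an object; the grip force is fixed at half the most. Time passes only in rows, so rows that repeat a pose let the fingers close. It gives the time, the measured TCP pose, the force and the opening at its end, in the units of the state.
- get_obs(): the state, without advancing time (a new reading comes with each control period).
- vision.snapshot(name): name is "scene" or "top" or "wrist"; returns a dict with "image" (480x640x3 uint8, red, green, blue), "mtx" (3x3 intrinsics, pixels), "world_from_camera" (4x4, takes a point from camera to world coordinates); the wrist camera has in their place "T_tool_cam" (4x4, takes a point from camera to tool coordinates, whose origin is the TCP and whose axes are the tool frame's). Camera axes: x right, y down, z forward; pixel columns grow to the right and rows downward; lengths in m; the calibration is good to about 2 mm. The wrist camera is an equidistant fisheye: a pixel r from the principal point sees the ray r / f radians off the axis. A picture is of the moment at which its call begins: read the wrist's pose just before it. There is no depth.
- robot.close_job(): hands the job in, once; it reports no verdict.
The state is a dict: "time": time; "joint_positions": joint angles; "qvel": joint speeds; "joint_torque": joint torques, N m; "tool_pos": TCP position; "ee_rot": TCP orientation; "wrist_force": force on the tool from outside, world axes, zero at the start; "wrist_torque": the same for the moment, N m; "width": finger opening in m.
Only numpy, scipy, OpenCV 4.12 (cv2) and the standard library are available. Lean on these libraries where they do the work, as an engineer would, in place of code of your own. Each camera call takes 0.05 s, during which the arm holds its last target.

## Working session

There is one attempt and no reset: what is moved stays moved. The work goes in short steps, Python scripts to look and compute and a tool call to move; the robot and the scene stay as the last step left them, time stands still between calls to the robot, and variables do not carry over. Pictures are saved under pics/ and viewed, and the job is handed in when it is done.

Besides the shell and the picture viewer there is one more tool, called after "Call:" by a JSON object that holds its "method" and its "body", one argument or row to a line. servo_tool: Moves the arm, as the interface text tells. Its arguments: {"type":"object","properties":{"targets":{"type":"string"}},"required":["targets"]}

```bash
ls; mkdir -p pics
python3 - <<'E'
from bench import get_obs, vision, robot
import cv2
o=get_obs();print(o)
for n in ["scene","top","wrist"]:
    s=vision.snapshot(n)
    cv2.imwrite(f"pics/{n}0.png",s["image"][:,:,::-1])
    print(n,s["mtx"],s.get("world_from_camera",s.get("T_tool_cam")))
E
```

```text
pics
{'time': 0.0, 'joint_positions': array([ 1.12090922e+00,  8.79276123e-02,  1.37221203e+00, -3.50581980e-05,
        1.68359671e+00, -1.03091262e-01]), 'qvel': array([-0.00014442,  0.00042859,  0.00139543, -0.00132167,  0.00144601,
       -0.00038975]), 'joint_torque': array([ 8.64586109e-04, -3.40193868e+01, -3.02423179e+01,  7.19382777e-02,
        3.33779049e-02, -1.70934672e-04]), 'tool_pos': array([0.18671364, 0.51676564, 0.20434057]), 'ee_rot': array([-3.14140671e+00,  2.13590269e-03,  1.22399678e+00]), 'wrist_force': array([-0.42945717, -0.18966485,  0.23328813]), 'wrist_torque': array([-0.0261197 , -0.03077424,  0.0253807 ]), 'width': 0.09419925664472667}
scene [[588.90127391   0.         315.33548258]
 [  0.         588.90127391 237.81141049]
 [  0.           0.           1.        ]] [[-0.52887081  0.69451651 -0.48779348  1.0357801 ]
 [ 0.84862726  0.44039647 -0.29305754  0.39655864]
 [ 0.01128923 -0.56894442 -0.82229848  0.88835019]
 [ 0.          0.          0.          1.        ]]
top [[469.35827868   0.         315.01151463]
 [  0.         469.35827868 242.83394621]
 [  0.           0.           1.        ]] [[-0.16352068 -0.95967504  0.2286587   0.44310181]
 [-0.98653805  0.159517   -0.0360139   0.13523404]
 [-0.00191331 -0.23146952 -0.97284027  0.8640778 ]
 [ 0.          0.          0.          1.        ]]
wrist [[371.64829954   0.         324.41806114]
 [  0.         371.64829954 234.6311622 ]
 [  0.           0.           1.        ]] [[ 9.99999510e-01 -9.39407233e-04  3.12211742e-04 -1.45735216e-04]
 [ 8.40302515e-04  9.72251390e-01  2.33937019e-01 -6.72040770e-02]
 [-5.23310427e-04 -2.33936642e-01  9.72251703e-01 -1.80150085e-01]
 [ 0.00000000e+00  0.00000000e+00  0.00000000e+00  1.00000000e+00]]
```

View pics/scene0.png

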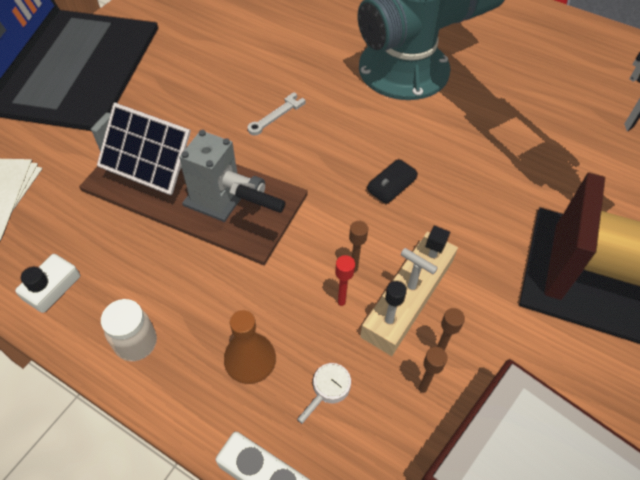

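View pics/top0.png

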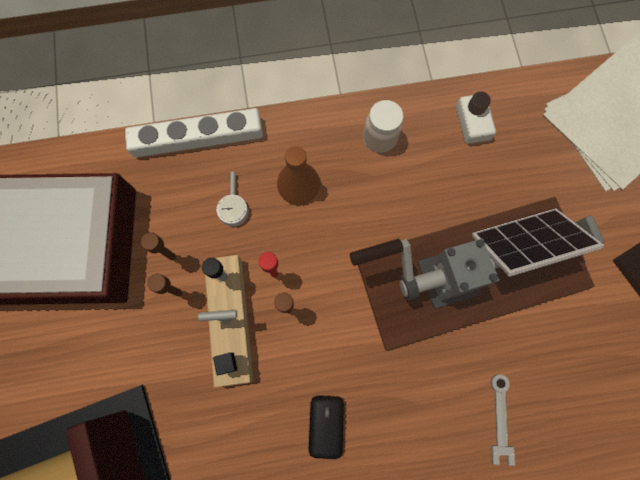

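View pics/wrist0.png

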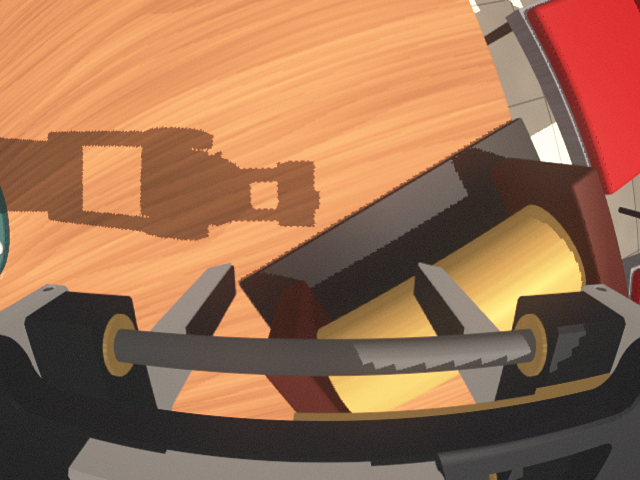

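The top picture shows the rack with the lock pin (round black head) at about (213,268), the tee at (217,316), the square head at (225,363) and the block's hole at about (470,265). The scene picture shows the pin at (396,293), block top at about (208,150) and the crank handle at (262,197). I'll zoom in next.

Run:
```python
import cv2,numpy as np
t=cv2.imread("pics/top0.png");s=cv2.imread("pics/scene0.png")
def crop(im,x,y,w,h,k):return cv2.resize(im[y:y+h,x:x+w],None,fx=k,fy=k,interpolation=cv2.INTER_CUBIC)
a=crop(t,340,200,160,120,5);cv2.imwrite("pics/c1.png",a)
a=crop(s,170,120,120,100,6);cv2.imwrite("pics/c2.png",a)
a=np.hstack([crop(t,190,245,66,100,6),crop(s,370,220,66,100,6)]);cv2.imwrite("pics/c3.png",a)
```

```text
(no output)
```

View pics/c1.png

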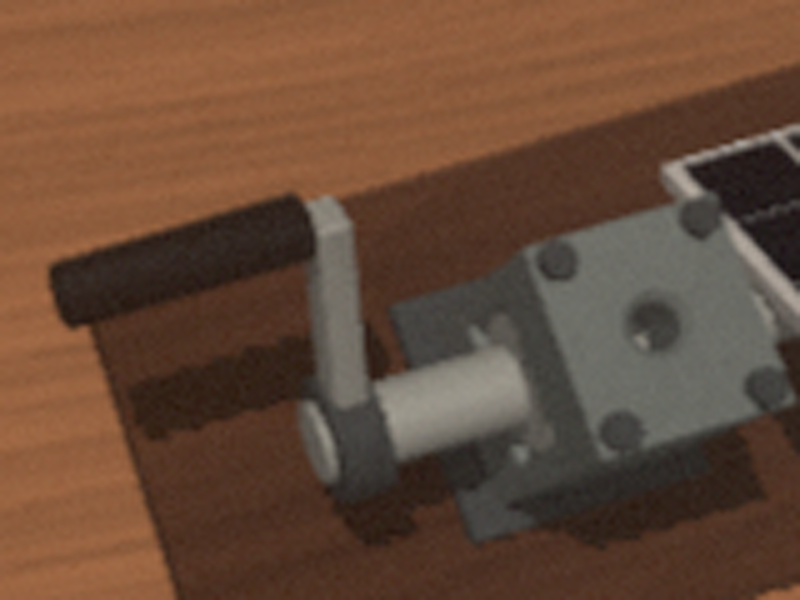

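View pics/c2.png

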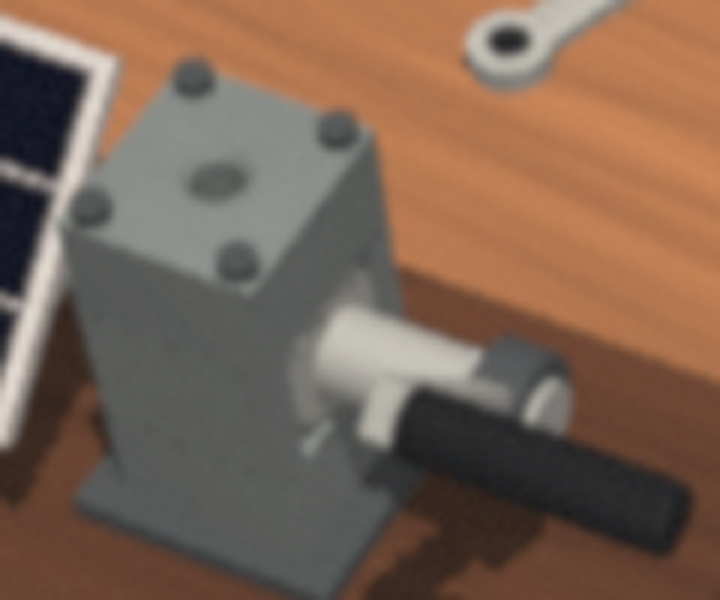

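View pics/c3.png

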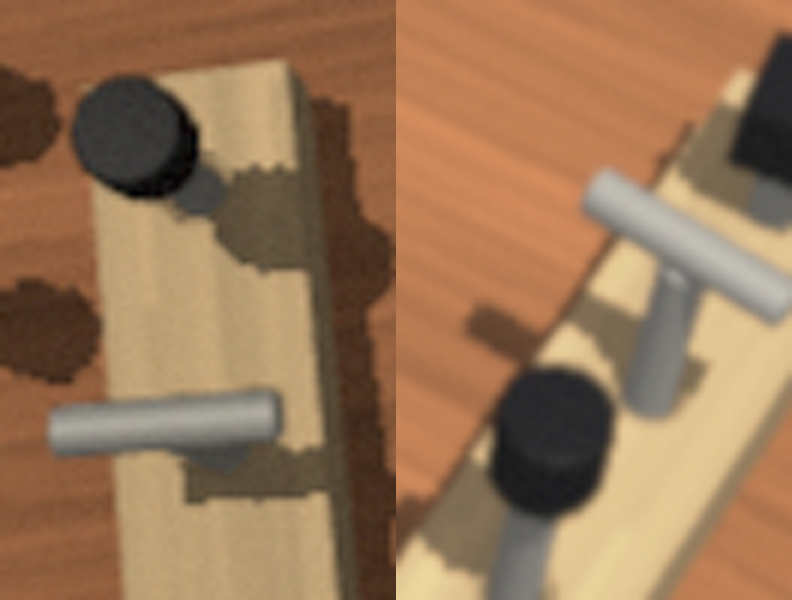

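```bash
cat > h.py <<'E'
import numpy as np,cv2
from scipy.spatial.transform import Rotation as R
K={'s':np.array([[588.90127391,0,315.33548258],[0,588.90127391,237.81141049],[0,0,1]]),'t':np.array([[469.35827868,0,315.01151463],[0,469.35827868,242.83394621],[0,0,1]])}
W={'s':np.array([[-0.52887081,0.69451651,-0.48779348,1.0357801],[0.84862726,0.44039647,-0.29305754,0.39655864],[0.01128923,-0.56894442,-0.82229848,0.88835019],[0,0,0,1]]),
't':np.array([[-0.16352068,-0.95967504,0.2286587,0.44310181],[-0.98653805,0.159517,-0.0360139,0.13523404],[-0.00191331,-0.23146952,-0.97284027,0.8640778],[0,0,0,1]])}
P={k:K[k]@np.linalg.inv(W[k])[:3] for k in K}
def tri(ut,us):
    X=cv2.triangulatePoints(P['t'],P['s'],np.array(ut,float).reshape(2,1),np.array(us,float).reshape(2,1))[:,0];X=X[:3]/X[3]
    return X,np.r_[proj('t',X)-ut,proj('s',X)-us]
def proj(k,X):
    p=P[k]@np.r_[X,1];return p[:2]/p[2]
def onz(k,uv,z):
    d=W[k][:3,:3]@np.linalg.inv(K[k])@np.r_[uv,1];o=W[k][:3,3];return o+d*(z-o[2])/d[2]
E
python3 - <<'E'
from h import *
np.set_printoptions(precision=4,suppress=True)
T=lambda x,y:np.array([340+x/5,200+y/5]);S=lambda x,y:np.array([170+x/6,120+y/6])
print('head top',tri([211,266.2],[396.5,288.7]))
print('hole',tri(T(654,326),S(218,182)))
sc=[tri(T(*a),S(*b))[0] for a,b in [((558,258),(237,262)),((622,431),(338,130)),((700,213),(90,207)),((768,386),(193,77))]]
print(np.array(sc)); 
print('screw mean',np.mean(sc,0),onz('t',T(654,326),.146),onz('s',S(218,182),.146))
y=(sc[0]+sc[1]-sc[2]-sc[3]);x=(sc[0]-sc[1]+sc[2]-sc[3]);print('ydir',y/np.linalg.norm(y),'x',x/np.linalg.norm(x))
a=tri(T(72,290),S(672,517));b=tri(T(300,228),S(415,425));print('handle',a,b,np.linalg.norm(a[0]-b[0]))
# tee ends
f=lambda x,y:[190+x/6,245+y/6];g=lambda x,y:[370+(x-396)/6,220+y/6]
print('tee',tri(f(60,431),g(786,300)),tri(f(272,410),g(605,195)))
E
```

```text
head top (array([0.6033, 0.2768, 0.1366]), array([-0.4212,  0.2585, -0.3402, -0.0246]))
hole (array([ 0.5373, -0.1255,  0.1402]), array([-0.5237,  0.3763, -0.3529, -0.1275]))
[[ 0.5623 -0.0986  0.146 ]
 [ 0.5061 -0.1057  0.1452]
 [ 0.5689 -0.1454  0.1472]
 [ 0.5122 -0.1533  0.1459]]
screw mean [ 0.5374 -0.1258  0.146 ] [ 0.5369 -0.1243  0.146 ] [ 0.5411 -0.1207  0.146 ]
ydir [-0.1339  0.9908 -0.0209] x [0.991  0.1328 0.0178]
handle (array([0.5756, 0.0553, 0.1512]), array([-1.5959,  1.0595, -1.1589, -0.2787])) (array([ 0.5846, -0.0206,  0.1484]), array([-0.6416,  0.4454, -0.4609, -0.1371])) 0.07649291074888762
tee (array([0.5298, 0.308 , 0.1149]), array([-0.7906,  0.4697, -0.6106, -0.0176])) (array([0.5258, 0.2532, 0.1143]), array([-1.3438,  0.8119, -1.0142, -0.0716]))
```

```bash
cat >> h.py <<'E'
def rel(cp,crpy,tp,trpy):
    A=R.from_euler('xyz',crpy);B=R.from_euler('xyz',trpy)
    d=A.inv().apply(np.array(tp)-cp)/.25; r=(A.inv()*B).as_rotvec()/np.pi
    return np.round(np.r_[d,r],4)
E
python3 - <<'E'
from h import *
np.set_printoptions(precision=4,suppress=True)
for p in [(153,242),(158,284),(268,261),(284,303)]: print(p,onz('t',p,.14))
c=[.187,.517,.206];r=[np.pi,0,1.224]
print(rel(c,r,[.25,.48,.28],r)); print(rel(c,r,[.603,.277,.25],[np.pi,0,1.571]))
E
```

```text
(153, 242) [0.6568 0.3619 0.14  ]
(158, 284) [0.5884 0.3599 0.14  ]
(268, 261) [0.5965 0.1861 0.14  ]
(284, 303) [0.5272 0.1711 0.14  ]
[-0.0535  0.2873 -0.296   0.      0.      0.    ]
[-0.3373  1.8912 -0.176   0.      0.     -0.1105]
```

Run:
```python
from h import *
c=[.187,.517,.206];r=[np.pi,0,1.224]
print(rel(c,r,[.395,.397,.27],[np.pi,0,1.571]))
```

```text
[-0.1686  0.9456 -0.256   0.      0.     -0.1105]
```

Call:
{"method": "servo_tool", "body": {
  "targets": "1 -0.05 0.28 -0.25 0 0 0; 1 -0.05 0.28 -0.25 0 0 0; 1 -0.17 0.95 -0.25 0 0 -0.11; 1 -0.17 0.95 -0.25 0 0 -0.11; 1 -0.17 0.95 -0.25 0 0 -0.11; 1 -0.17 0.95 -0.25 0 0 -0.11; 1 -0.17 0.95 -0.25 0 0 -0.11; 1 -0.17 0.95 -0.25 0 0 -0.11"
}}

```text
time: 0.82
tool_pos: [0.3996, 0.3938, 0.2671]
ee_rot: [3.141, 0.002, 1.563]
wrist_force: [0.4, 0.1, -0.0]
width: 0.0941
```

```bash
cat >> h.py <<'E'
def app(cp,crpy,row):
    A=R.from_euler('xyz',crpy);row=np.array(row)
    return A.apply(row[:3]*.25)+cp,(A*R.from_rotvec(row[3:]*np.pi)).as_euler('xyz')
E
python3 - <<'E'
from h import *
c=[.187,.517,.206];r=[np.pi,0,1.224]
c,r=app(c,r,[-.17,.95,-.25,0,0,-.11]);print(c,r)
print(rel(c,r,[.603,.277,.25],[np.pi,0,1.571]))
E
```

```text
[0.39591559 0.39630711 0.2685    ] [3.14159265 0.         1.56957519]
[-4.762e-01  8.289e-01  7.400e-02  0.000e+00  0.000e+00 -5.000e-04]
```

Call:
{"method": "servo_tool", "body": {
  "targets": "1 -0.47 0.81 0.07 0 0 0; 1 -0.47 0.81 0.07 0 0 0; 1 -0.47 0.81 0.07 0 0 0; 1 -0.47 0.81 0.07 0 0 0; 1 -0.47 0.81 0.07 0 0 0; 1 -0.47 0.81 0.07 0 0 0; 1 -0.47 0.81 0.07 0 0 0; 1 -0.47 0.81 0.07 0 0 0; 1 -0.47 0.81 0.07 0 0 0"
}}

```text
time: 1.57
tool_pos: [0.5972, 0.2798, 0.2503]
ee_rot: [-3.14, -0.001, 1.571]
wrist_force: [0.3, 0.4, 0.4]
width: 0.094
```

Run:
```python
from bench import get_obs, vision
import cv2
o=get_obs();print(o['tool_pos'],o['ee_rot'],o['qvel'],o['joint_positions'])
s=vision.snapshot("wrist");cv2.imwrite("pics/w1.png",s["image"][:,:,::-1])
```

```text
[0.59724692 0.27984987 0.25025306] [-3.14032184e+00 -5.53501874e-04  1.57066831e+00] [ 0.01854065 -0.0227818   0.00033159 -0.00374172 -0.00201013 -0.00361532] [ 3.51754674e-01  3.36356787e-01  9.87650058e-01  9.87760355e-04
  1.81858786e+00 -1.21867220e+00]
```

View pics/w1.png

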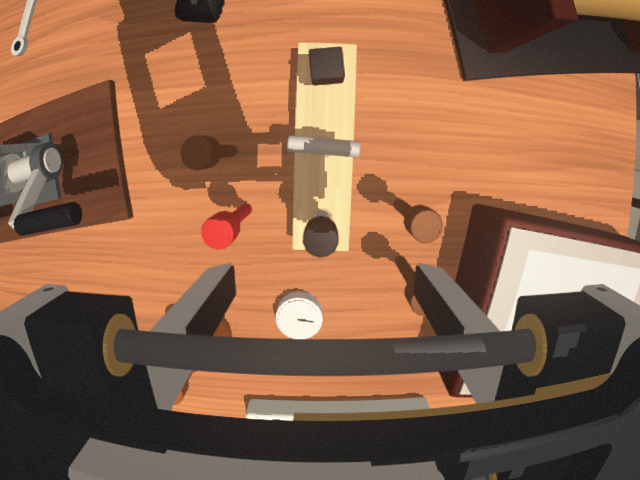

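The wrist picture shows the lock pin head at about (321,235), tee bar at (323,147) and the crank at (45,218). I'll cross-check the pin position from this view.

```bash
cat >> h.py <<'E'
Tc=np.array([[9.99999510e-01,-9.39407233e-04,3.12211742e-04,-1.45735216e-04],[8.40302515e-04,9.72251390e-01,2.33937019e-01,-6.72040770e-02],[-5.23310427e-04,-2.33936642e-01,9.72251703e-01,-1.80150085e-01],[0,0,0,1]])
def wray(uv,tp,rpy):
    v=np.array(uv)-[324.41806114,234.6311622];r=np.hypot(*v);th=r/371.64829954
    d=np.r_[v/r*np.sin(th),np.cos(th)]
    A=R.from_euler('xyz',rpy)
    return A.apply(Tc[:3,3])+tp, A.apply(Tc[:3,:3]@d)
def wproj(X,tp,rpy):
    A=R.from_euler('xyz',rpy);c=np.linalg.inv(Tc)@np.r_[A.inv().apply(np.array(X)-tp),1];c=c[:3]
    th=np.arccos(c[2]/np.linalg.norm(c));return np.array([324.41806114,234.6311622])+371.648*th*c[:2]/np.hypot(c[0],c[1])
E
python3 - <<'E'
from h import *
im=cv2.imread("pics/w1.png")
a=cv2.resize(im[200:270,285:365],None,fx=8,fy=8,interpolation=cv2.INTER_CUBIC)
cv2.imwrite("pics/w1c.png",a)
E
```

```text
(no output)
```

View pics/w1c.png

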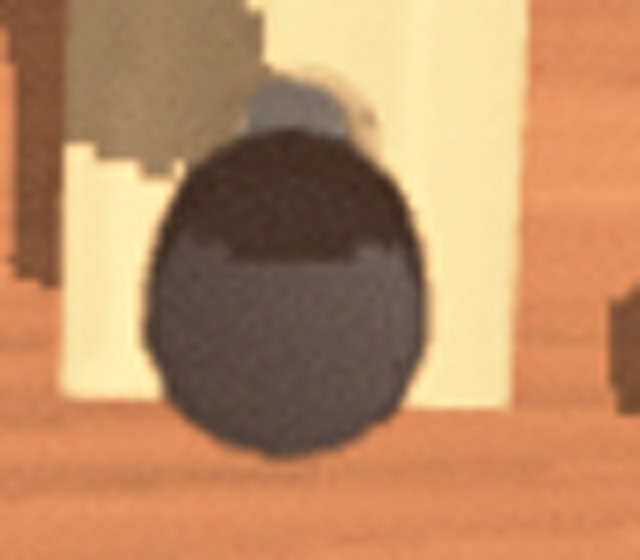

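Run:
```python
from h import *
np.set_printoptions(precision=4,suppress=True)
tp=[.59725,.27985,.25025];r=[-3.1403,-.00055,1.57067]
o,d=wray([320.9,240],tp,r);print(o+d*(.14-o[2])/d[2])
# multi-view solve
def res(X): return np.r_[proj('t',X)-[211,266.2],proj('s',X)-[396.5,288.7],wproj(X,tp,r)-[320.9,240]]
from scipy.optimize import least_squares
q=least_squares(res,[.6,.277,.14]);print(q.x,q.fun)
# tee ends wrist
for p in [(291,144),(357,150)]:
  o,d=wray(p,tp,r);print(o+d*(.117-o[2])/d[2])
```

```text
[0.6042 0.277  0.14  ]
[0.6043 0.2769 0.1381] [-0.7619 -0.5315 -0.474  -0.0113 -0.111  -0.4404]
[0.5272 0.252  0.117 ]
[0.5324 0.3073 0.117 ]
```

Run:
```python
from h import *
from bench import get_obs
o=get_obs();print(o['tool_pos'],o['ee_rot'],o['time'],rel(o['tool_pos'],o['ee_rot'],[.6043,.2769,.113],[np.pi,0,1.571]))
```

```text
[0.59701034 0.28022712 0.25086349] [-3.14134740e+00 -7.81130410e-04  1.57149484e+00] 1.6167 [-1.380e-02  2.930e-02  5.514e-01 -1.000e-04 -2.000e-04  2.000e-04]
```

Call:
{"method": "servo_tool", "body": {
  "targets": "1 -0.013 0.029 0.27 0 0 0; 1 -0.013 0.029 0.27 0 0 0; 1 -0.013 0.029 0.45 0 0 0; 1 -0.013 0.029 0.55 0 0 0; 1 -0.013 0.029 0.55 0 0 0; 1 -0.013 0.029 0.55 0 0 0"
}}

```text
time: 2.12
tool_pos: [0.6032, 0.2765, 0.1118]
ee_rot: [-3.138, 0.001, 1.572]
wrist_force: [0.6, -0.8, 0.5]
width: 0.0941
```

Run:
```python
from bench import get_obs, vision
import cv2
o=get_obs();print(o['tool_pos'],o['ee_rot'],o['wrist_force'])
s=vision.snapshot("wrist");cv2.imwrite("pics/w2.png",s["image"][:,:,::-1])
```

```text
[0.60322253 0.276529   0.11183312] [-3.13788725e+00  9.78759985e-04  1.57171749e+00] [ 0.59667038 -0.83963459  0.48644289]
```

View pics/w2.png

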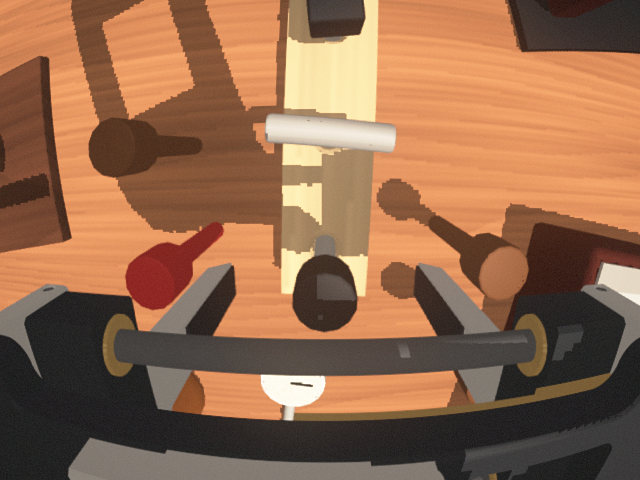

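The head at (325,295) sits centred between the open fingers, so I'll close.

Call:
{"method": "servo_tool", "body": {
  "targets": "0 0 0.003 0 0 0 0; 0 0 0.003 0 0 0 0; 0 0 0.003 0 0 0 0; 0 0 0.003 0 0 0 0; 0 0 0.003 0 0 0 0; 0 0 0.003 0 0 0 0; 0 0 0.003 0 0 0 0; 0 0 0.003 0 0 0 0"
}}

```text
time: 2.83
tool_pos: [0.6062, 0.2755, 0.1129]
ee_rot: [-3.141, -0.0, 1.569]
wrist_force: [-1.2, 0.2, 0.7]
width: 0.0444
```

Call:
{"method": "servo_tool", "body": {
  "targets": "0 0 0 0 0 0 0; 0 0 0 0 0 0 0; 0 0 0 0 0 0 0; 0 0 0 0 0 0 0"
}}

```text
time: 3.17
tool_pos: [0.6062, 0.2756, 0.1129]
ee_rot: [-3.141, -0.0, 1.57]
wrist_force: [0.2, 0.9, -0.8]
width: 0.0293
```

Call:
{"method": "servo_tool", "body": {
  "targets": "0 0 0 -0.3 0 0 0; 0 0 0 -0.6 0 0 0; 0 0 0 -0.75 0 0 0; 0 0 0 -0.75 0 0 0; 0 0 0 -0.75 0 0 0; 0 -0.3 -0.08 -0.75 0 0 0.02; 0 -0.6 -0.12 -0.75 0 0 0.04; 0 -0.8 -0.15 -0.75 0 0 0.04; 0 -0.8 -0.15 -0.75 0 0 0.04; 0 -0.8 -0.15 -0.75 0 0 0.04; 0 -0.8 -0.15 -0.75 0 0 0.04"
}}

```text
time: 4.08
tool_pos: [0.5675, 0.0692, 0.3006]
ee_rot: [-3.142, 0.004, 1.436]
wrist_force: [-0.5, 0.8, -1.8]
width: 0.0296
```

Run:
```python
from h import *
from bench import get_obs
o=get_obs();print(o['tool_pos'],o['ee_rot'],o['width'],rel(o['tool_pos'],o['ee_rot'],[.538,-.1245,.30],[np.pi,0,1.705]))
```

```text
[0.56749192 0.06918683 0.30063555] [-3.14155325  0.00389482  1.43572661] 0.029555200543279876 [-7.836e-01 -1.260e-02  5.600e-03 -2.000e-04  1.200e-03 -8.570e-02]
```

Call:
{"method": "servo_tool", "body": {
  "targets": "0 -0.15 0 0 0 0 -0.03; 0 -0.3 0 0 0 0 -0.06; 0 -0.46 -0.005 0 0 0 -0.0857; 0 -0.62 -0.008 0 0 0 -0.0857; 0 -0.7836 -0.0126 0 0 0 -0.0857; 0 -0.7836 -0.0126 0 0 0 -0.0857; 0 -0.7836 -0.0126 0 0 0 -0.0857; 0 -0.7836 -0.0126 0 0 0 -0.0857; 0 -0.7836 -0.0126 0 0 0 -0.0857"
}}

```text
time: 4.83
tool_pos: [0.5408, -0.1169, 0.3003]
ee_rot: [3.142, -0.001, 1.715]
wrist_force: [-0.3, -1.2, -2.1]
width: 0.0295
```

```bash
cat > snap.py <<'E'
import sys
from bench import get_obs, vision
import cv2,numpy as np
def rd(im,x,y,w,h,k):return cv2.resize(im[y:y+h,x:x+w],None,fx=k,fy=k,interpolation=cv2.INTER_CUBIC)
E
python3 - <<'E'
from snap import *
o=get_obs();print(o['tool_pos'],o['ee_rot'],o['wrist_force'])
for n in ["wrist","scene","top"]:
    s=vision.snapshot(n);cv2.imwrite(f"pics/{n}3.png",s["image"][:,:,::-1])
E
```

```text
[ 0.54083406 -0.1169078   0.30032777] [ 3.14157816e+00 -7.87943187e-04  1.71499723e+00] [-0.25758222 -1.16053432 -2.10384098]
```

View pics/wrist3.png

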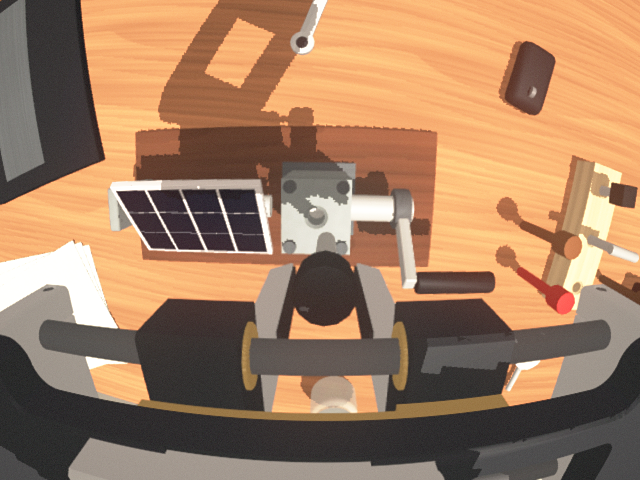

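View pics/scene3.png

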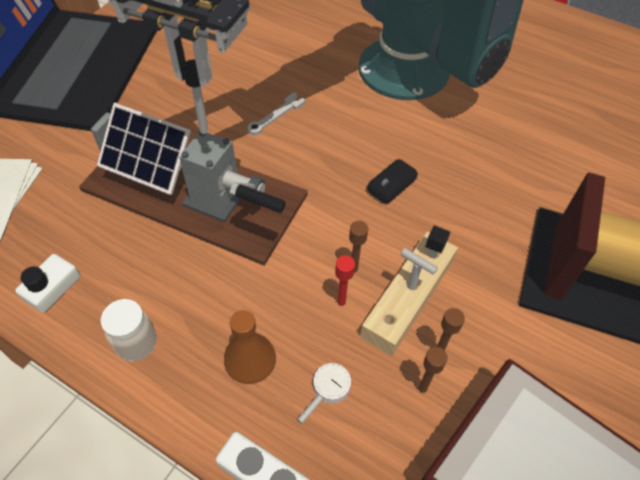

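View pics/top3.png

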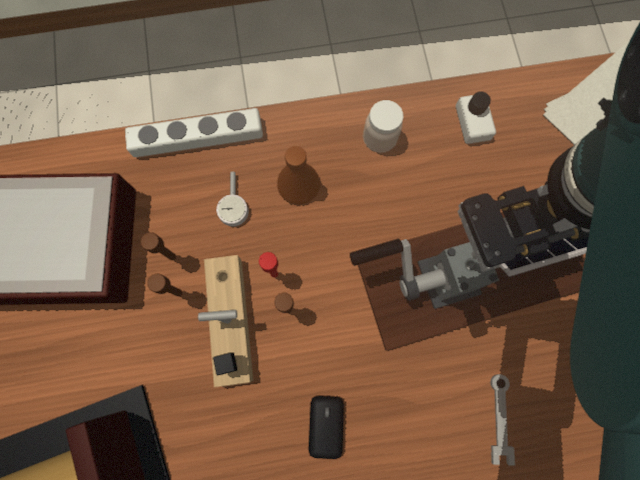

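The pin is held and hangs over the block. In the wrist view the hole is at about (317,215) and the pin head at (325,288). The rack's end socket is empty. I'll re-measure now that the arm has settled.

Run:
```python
from snap import *
o=get_obs();print(repr(o['tool_pos']),o['ee_rot'],o['qvel'])
a=vision.snapshot("wrist")["image"][:,:,::-1];o=get_obs();print(repr(o['tool_pos']))
b=vision.snapshot("scene")["image"][:,:,::-1]
o=get_obs();print(repr(o['tool_pos']))
cv2.imwrite("pics/w4.png",a);cv2.imwrite("pics/s4.png",b)
cv2.imwrite("pics/c4.png",np.hstack([rd(a,275,160,80,100,5),rd(b,170,60,80,100,5)]))
```

```text
array([ 0.54087709, -0.11678645,  0.30049931]) [ 3.14141837e+00 -2.64433234e-04  1.71563963e+00] [-0.00375504 -0.00222883 -0.00032674 -0.00167003  0.00056357 -0.0012979 ]
array([ 0.54081683, -0.11696569,  0.30049291])
array([ 0.54080895, -0.11715807,  0.30055156])
```

View pics/c4.png

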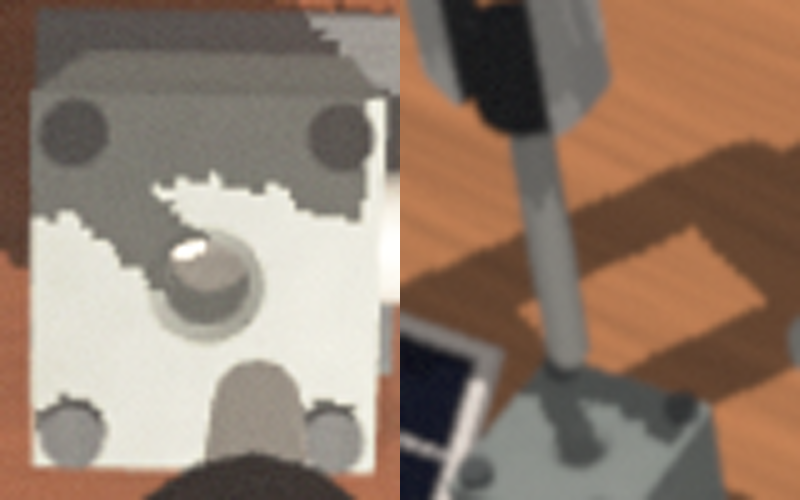

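Run:
```python
from h import *
np.set_printoptions(precision=4,suppress=True)
from scipy.optimize import least_squares
tp=np.array([.5408,-.1169,.3005]);r=[3.1414,-.0003,1.7155]
W=lambda x,y:np.array([275+x/5,160+y/5])
o,d=wray(W(205,286),tp,r);print('hole wrist',o+d*(.146-o[2])/d[2])
S=lambda x,y:np.array([170+x/6,120+y/6]);T=lambda x,y:np.array([340+x/5,200+y/5])
def res(X): return np.r_[proj('t',X)-T(654,326),proj('s',X)-S(218,182),wproj(X,tp,r)-W(205,286)]
q=least_squares(res,[.54,-.12,.14]);print(q.x,q.fun)
sc=[]
for p in [(75,132),(340,135),(72,435),(333,438)]:
  o,d=wray(W(*p),tp,r);sc.append(o+d*(.148-o[2])/d[2])
sc=np.array(sc);print(sc,sc.mean(0)); y=sc[1]+sc[3]-sc[0]-sc[2];x=sc[2]+sc[3]-sc[0]-sc[1];print(np.arctan2(-y[0],y[1]),np.arctan2(x[1],x[0]))
# foot expected
for off in (0,-.002,-.004):
  f=tp+R.from_euler('xyz',r).apply([0,off,0]);f[2]=.3005+.012-.115
  print(off,f,'scene',proj('s',f),'wrist',wproj(f,tp,r))
print('head top wrist', [wproj(tp+R.from_euler('xyz',r).apply([0,off,-.027]),tp,r) for off in (0,-.002,-.004)])
```

```text
hole wrist [ 0.5388 -0.125   0.146 ]
[ 0.5388 -0.1249  0.1424] [-0.6979 -0.8088 -0.819  -0.3177  0.1972 -0.7245]
[[ 0.5138 -0.1521  0.148 ]
 [ 0.5076 -0.1048  0.148 ]
 [ 0.5699 -0.1456  0.148 ]
 [ 0.5635 -0.0975  0.148 ]] [ 0.5387 -0.125   0.148 ]
0.13140392423320016 0.12301711521832123
0 [ 0.5408 -0.1169  0.1975] scene [203.8414 129.3304] wrist [324.4476 233.4571]
-0.002 [ 0.5388 -0.1172  0.1975] scene [204.4547 128.5289] wrist [324.4455 230.9681]
-0.004 [ 0.5368 -0.1175  0.1975] scene [205.0665 127.729 ] wrist [324.4434 228.4714]
head top wrist [array([324.6907, 300.556 ]), array([324.6881, 296.4668]), array([324.6854, 292.3389])]
```

Run:
```python
from h import *
from snap import rd
np.set_printoptions(precision=2,suppress=True)
a=cv2.imread("pics/w4.png");b=cv2.imread("pics/s4.png")
cv2.imwrite("pics/c5.png",np.hstack([rd(a,280,220,90,120,5),rd(b,180,70,50,80,7.5)]))
tp=np.array([.5408,-.1169,.3005]);r=[3.1414,-.0003,1.7155];A=R.from_euler('xyz',r)
for z in (.295,.26,.2):
  for off in (-.003,0,.003):
    f=tp+A.apply([0,off,0]);f[2]=z;print(z,off,proj('s',f))
```

```text
0.295 -0.003 [195.44  81.09]
0.295 0 [194.42  82.32]
0.295 0.003 [193.39  83.55]
0.26 -0.003 [198.97  98.93]
0.26 0 [197.99 100.15]
0.26 0.003 [197.01 101.37]
0.2 -0.003 [204.54 127.02]
0.2 0 [203.62 128.22]
0.2 0.003 [202.69 129.43]
```

View pics/c5.png

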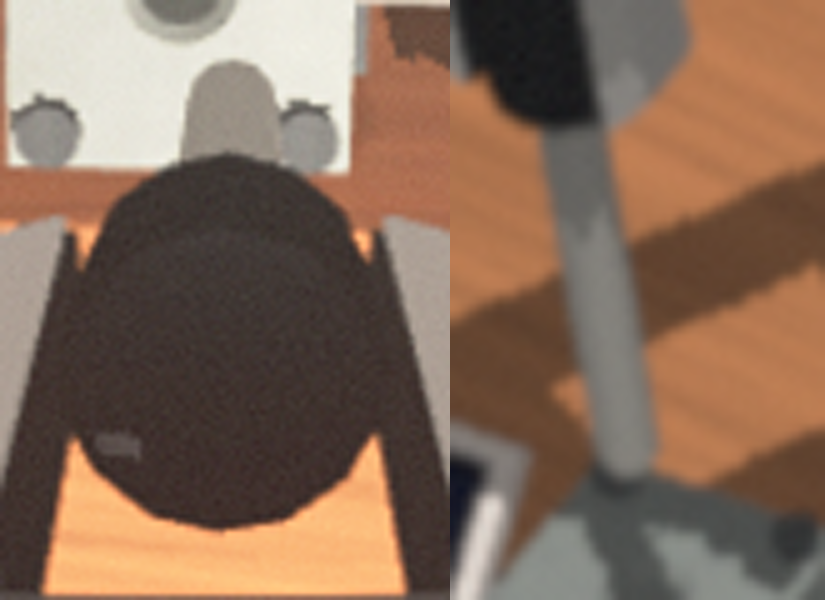

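Run:
```python
from h import *
print(rel([.5408,-.1172,.3006],[np.pi,0,1.7156],[.5396,-.1256,.262],[np.pi,0,1.705]))
```

```text
[-0.0326 -0.0096  0.1544  0.     -0.      0.0034]
```

Call:
{"method": "servo_tool", "body": {
  "targets": "0 -0.033 -0.01 0 0.014 0 0.003; 0 -0.033 -0.01 0 0.014 0 0.003; 0 -0.033 -0.01 0.08 0.014 0 0.003; 0 -0.033 -0.01 0.155 0.014 0 0.003; 0 -0.033 -0.01 0.155 0.014 0 0.003; 0 -0.033 -0.01 0.155 0.014 0 0.003"
}}

```text
time: 5.58
tool_pos: [0.5387, -0.1262, 0.2605]
ee_rot: [-3.095, -0.001, 1.704]
wrist_force: [-0.6, -0.7, -2.3]
width: 0.0295
```

Run:
```python
from snap import *
o=get_obs();print(repr(o['tool_pos']),o['ee_rot'],o['wrist_force'])
a=vision.snapshot("wrist")["image"][:,:,::-1]
b=vision.snapshot("scene")["image"][:,:,::-1]
cv2.imwrite("pics/w6.png",a);cv2.imwrite("pics/s6.png",b)
cv2.imwrite("pics/c6.png",np.hstack([rd(a,275,170,80,100,5),rd(b,170,80,80,100,5)]))
```

```text
array([ 0.538673  , -0.12622208,  0.2605495 ]) [-3.09536084e+00 -1.41496507e-03  1.70424828e+00] [-0.63257318 -0.70497019 -2.34160129]
```

View pics/c6.png

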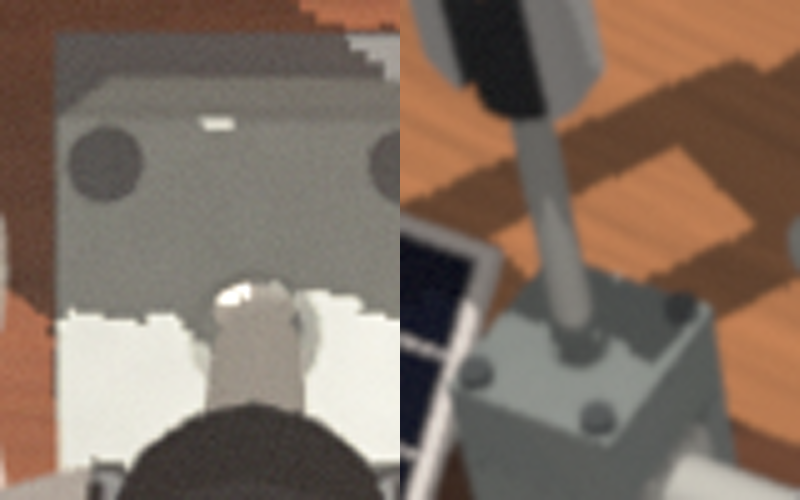

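Call:
{"method": "servo_tool", "body": {
  "targets": "0 0 0 0.04 0 0 0; 0 0 0 0.08 0 0 0; 0 0 0 0.1 0 0 0; 0 0 0 0.12 0 0 0; 0 0 0 0.12 0 0 0"
}}

```text
time: 6.1
tool_pos: [0.5376, -0.1268, 0.2301]
ee_rot: [-3.096, -0.001, 1.704]
wrist_force: [1.6, -0.1, -2.7]
width: 0.0295
```

Call:
{"method": "servo_tool", "body": {
  "targets": "0 0 0 0.02 0 0 0; 0 0 0 0.04 0 0 0; 0 0 0 0.05 0 0 0; 0 0 0 0.05 0 0 0; 0 0 0 0.05 0 0 0"
}}

```text
time: 6.52
tool_pos: [0.5375, -0.1269, 0.219]
ee_rot: [-3.098, -0.0, 1.704]
wrist_force: [0.5, -0.0, -2.0]
width: 0.0298
```

Call:
{"method": "servo_tool", "body": {
  "targets": "0 0 0 0.016 0 0 0; 0 0 0 0.03 0 0 0; 0 0 0 0.03 0 0 0; 0 0 0 0.03 0 0 0"
}}

```text
time: 6.85
tool_pos: [0.5375, -0.127, 0.2129]
ee_rot: [-3.1, 0.001, 1.704]
wrist_force: [1.5, 0.9, 4.8]
width: 0.0291
```

Call:
{"method": "servo_tool", "body": {
  "targets": "0.6 0 0 -0.005 0 0 0; 0.6 0 0 -0.005 0 0 0; 0.6 0 0 -0.005 0 0 0; 0.6 0 0 -0.005 0 0 0; 0.6 0 0 -0.005 0 0 0; 0.6 0 0 -0.1 0 0 0; 0.6 0 0 -0.25 0 0 0; 0.6 0 0 -0.35 0 0 0; 0.6 0 0 -0.35 0 0 0; 0.6 0 0 -0.35 0 0 0"
}}

```text
time: 7.68
tool_pos: [0.5416, -0.1269, 0.301]
ee_rot: [-3.101, 0.002, 1.704]
wrist_force: [-0.3, -0.5, -0.0]
width: 0.0566
```

Run:
```python
from snap import *
o=get_obs();print(repr(o['tool_pos']),o['ee_rot'],o['wrist_force'])
a=vision.snapshot("wrist")["image"][:,:,::-1]
b=vision.snapshot("scene")["image"][:,:,::-1]
cv2.imwrite("pics/w7.png",a);cv2.imwrite("pics/s7.png",b)
cv2.imwrite("pics/c7.png",np.hstack([rd(a,205,160,240,180,2),rd(b,170,80,80,120,3)]))
```

```text
array([ 0.54160271, -0.12688872,  0.30104212]) [-3.10121761e+00  2.03283010e-03  1.70369687e+00] [-0.32601377 -0.47767137 -0.02762846]
```

View pics/c7.png

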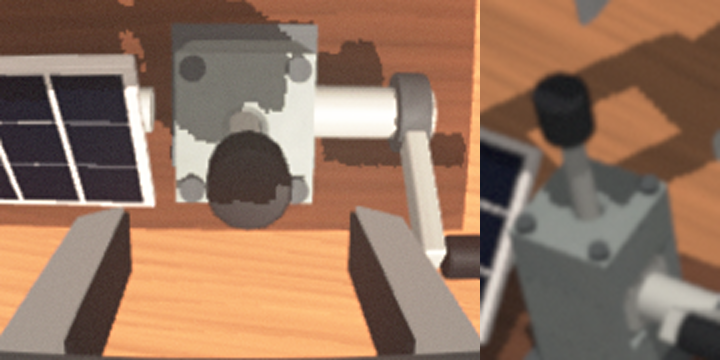

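Run:
```python
from h import *
print(rel([.5416,-.1269,.301],[-3.1012,.002,1.7037],[.5788,.0315,.26],[np.pi,0,.13]))
print(rel([.5416,-.1269,.301],[-3.1012,.002,1.7037],[.5788,.0315,.26],[np.pi,0,.95]))
```

```text
[ 0.6086  0.2378  0.1533 -0.0096  0.0106  0.5008]
[ 0.6086  0.2378  0.1533 -0.012   0.0055  0.2399]
```

Call:
{"method": "servo_tool", "body": {
  "targets": "0.45 0.15 0.06 0 -0.012 0.005 0.04; 0.45 0.3 0.12 0 -0.012 0.0055 0.08; 0.45 0.45 0.18 0 -0.0096 0.0106 0.5; 0.45 0.609 0.238 0.08 -0.0096 0.0106 0.5; 0.45 0.609 0.238 0.153 -0.0096 0.0106 0.5; 0.45 0.609 0.238 0.153 -0.0096 0.0106 0.5; 0.45 0.609 0.238 0.153 -0.0096 0.0106 0.5; 0.45 0.609 0.238 0.153 -0.0096 0.0106 0.5; 0.45 0.609 0.238 0.153 -0.0096 0.0106 0.5; 0.45 0.609 0.238 0.153 -0.0096 0.0106 0.5; 0.45 0.609 0.238 0.153 -0.0096 0.0106 0.5; 0.45 0.609 0.238 0.153 -0.0096 0.0106 0.5"
}}

```text
time: 8.78
tool_pos: [0.5769, 0.032, 0.2555]
ee_rot: [-3.138, 0.008, 0.227]
wrist_force: [-0.2, 0.3, -0.5]
width: 0.0425
```

Call:
{"method": "servo_tool", "body": {
  "targets": "0.45 0 0 0 0 0 0; 0.45 0 0 0 0 0 0.03; 0.45 0 0 0 0 0 0.03"
}}

```text
time: 9.03
tool_pos: [0.5772, 0.0319, 0.2565]
ee_rot: [-3.138, 0.006, 0.141]
wrist_force: [0.8, 0.2, 1.0]
width: 0.0422
```

Run:
```python
from snap import *
from h import rel
o=get_obs();print(repr(o['tool_pos']),o['ee_rot'],o['wrist_force'],rel(o['tool_pos'],o['ee_rot'],[.5788,.0315,.138],[np.pi,0,.13]))
a=vision.snapshot("wrist")["image"][:,:,::-1]
cv2.imwrite("pics/w8.png",a)
```

```text
array([0.57724842, 0.03193156, 0.25646152]) [-3.13837143  0.00633603  0.14057978] [0.76005446 0.17576761 1.01182132] [ 0.0089  0.0041  0.4738 -0.001   0.002   0.0034]
```

View pics/w8.png

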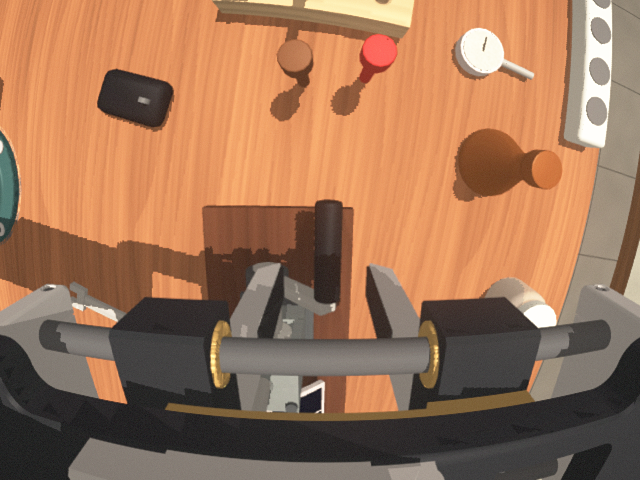

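Handle (328, 200–300) lies midway between the fingers. I'll descend astride it.

Call:
{"method": "servo_tool", "body": {
  "targets": "0.45 0.009 0.004 0.15 0 0.002 0.003; 0.45 0.009 0.004 0.25 0 0.002 0.003; 0.45 0.009 0.004 0.35 0 0.002 0.003; 0.45 0.009 0.004 0.45 0 0.002 0.003; 0.45 0.009 0.004 0.47 0 0.002 0.003; 0.45 0.009 0.004 0.47 0 0.002 0.003"
}}

```text
time: 9.58
tool_pos: [0.578, 0.0316, 0.1378]
ee_rot: [-3.138, 0.003, 0.132]
wrist_force: [-0.4, 0.4, 0.5]
width: 0.0424
```

Run:
```python
from snap import *
o=get_obs();print(repr(o['tool_pos']),o['ee_rot'],o['wrist_force'])
a=vision.snapshot("wrist")["image"][:,:,::-1];b=vision.snapshot("scene")["image"][:,:,::-1]
cv2.imwrite("pics/w9.png",a);cv2.imwrite("pics/c9.png",np.hstack([rd(a,220,160,200,200,2),rd(b,170,80,133,133,3)]))
```

```text
array([0.5779858 , 0.03159339, 0.13777127]) [-3.13783436e+00  3.08988540e-03  1.32176301e-01] [-0.38159651  0.44058312  0.47875471]Traceback (most recent call last):
  File "<stdin>", line 4, in <module>
    return _nx.concatenate(arrs, 1, dtype=dtype, casting=casting)
           ~~~~~~~~~~~~~~~^^^^^^^^^^^^^^^^^^^^^^^^^^^^^^^^^^^^^^^
ValueError: all the input array dimensions except for the concatenation axis must match exactly, but along dimension 0, the array at index 0 has size 400 and the array at index 1 has size 399
```

Call:
{"method": "servo_tool", "body": {
  "targets": "0.45 -0.02 0 0 0 0 0; 0.45 -0.04 0 0 0 0 0; 0.45 -0.06 0 0 0 0 0; 0.45 -0.08 0 0 0 0 0; 0.45 -0.1 0 0 0 0 0; 0.45 -0.12 0 0 0 0 0; 0.45 -0.14 0 0 0 0 0; 0.45 -0.16 0 0 0 0 0; 0.45 -0.18 0 0 0 0 0; 0.45 -0.2 0 0 0 0 0; 0.45 -0.21 0 0 0 0 0; 0.45 -0.22 0 0 0 0 0"
}}

```text
time: 10.68
tool_pos: [0.5245, 0.0243, 0.1403]
ee_rot: [-3.139, -0.002, 0.13]
wrist_force: [1.4, 0.7, 1.2]
width: 0.0421
```

Run:
```python
from snap import *
o=get_obs();print(repr(o['tool_pos']),o['ee_rot'],o['wrist_force'])
a=vision.snapshot("wrist")["image"][:,:,::-1];b=vision.snapshot("scene")["image"][:,:,::-1]
cv2.imwrite("pics/w9.png",a);cv2.imwrite("pics/c9.png",np.hstack([rd(a,220,160,200,200,2),rd(b,150,60,133,133,3)[:400,:],][:1]+[cv2.resize(b[60:193,150:283],(400,400))]))
```

```text
array([0.52451427, 0.02432336, 0.14026348]) [-3.13880787e+00 -2.03711611e-03  1.29688902e-01] [1.42452764 0.71489929 1.22302025]
```

View pics/c9.png

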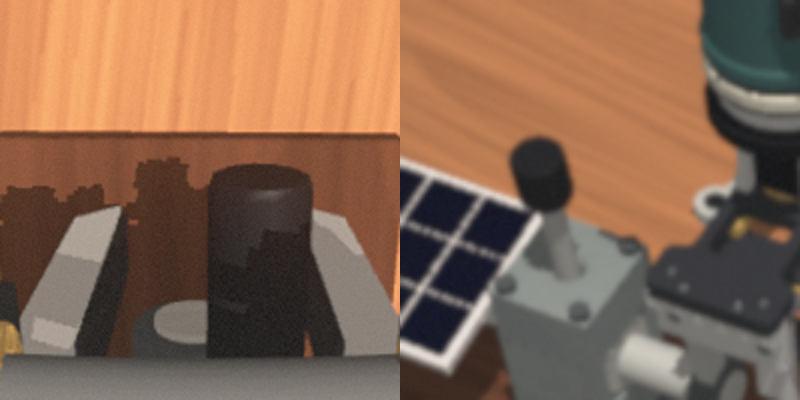

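Call:
{"method": "servo_tool", "body": {
  "targets": "0.45 -0.009 0 0 0 0 0; 0.45 -0.018 0 0 0 0 0; 0.45 -0.027 0 0 0 0 0; 0.45 -0.036 0 0 0 0 0"
}}

```text
time: 11.12
tool_pos: [0.5162, 0.0232, 0.1404]
ee_rot: [-3.139, -0.003, 0.13]
wrist_force: [1.0, 0.6, 0.6]
width: 0.0426
```

Call:
{"method": "servo_tool", "body": {
  "targets": "0.45 -0.009 0 0 0 0 0; 0.45 -0.018 0 0 0 0 0; 0.45 -0.027 0 0 0 0 0"
}}

```text
time: 11.37
tool_pos: [0.5095, 0.0224, 0.1406]
ee_rot: [-3.139, -0.003, 0.13]
wrist_force: [2.2, -0.2, 1.2]
width: 0.0421
```

Call:
{"method": "servo_tool", "body": {
  "targets": "0.45 -0.009 0 0 0 0 0; 0.45 -0.018 0 0 0 0 0; 0.45 -0.027 0 0 0 0 0"
}}

```text
time: 11.62
tool_pos: [0.5028, 0.0215, 0.1406]
ee_rot: [-3.139, -0.003, 0.13]
wrist_force: [1.5, -0.5, 1.4]
width: 0.042
```

Call:
{"method": "servo_tool", "body": {
  "targets": "0.45 -0.009 0 0 0 0 0; 0.45 -0.018 0 0 0 0 0; 0.45 -0.027 0 0 0 0 0"
}}

```text
time: 11.87
tool_pos: [0.4988, 0.021, 0.1406]
ee_rot: [-3.139, -0.01, 0.13]
wrist_force: [11.2, 1.3, -4.7]
width: 0.0421
```

Call:
{"method": "servo_tool", "body": {
  "targets": "0.45 0.015 0 0 0 0 0; 0.45 0.025 0 0 0 0 0; 0.45 0.025 0 0 0 0 0"
}}

```text
time: 12.12
tool_pos: [0.5019, 0.0214, 0.14]
ee_rot: [-3.139, -0.001, 0.13]
wrist_force: [0.4, 0.1, -0.1]
width: 0.0422
```

Run:
```python
from snap import *
o=get_obs();print(repr(o['tool_pos']),o['ee_rot'],o['wrist_force'])
b=vision.snapshot("scene")["image"][:,:,::-1]
cv2.imwrite("pics/s10.png",b);cv2.imwrite("pics/c10.png",rd(b,150,60,133,133,4))
```

```text
array([0.50186991, 0.02135194, 0.14000374]) [-3.13883315e+00 -5.28066031e-04  1.29785830e-01] [ 0.35302019  0.10459422 -0.13038204]
```

View pics/c10.png

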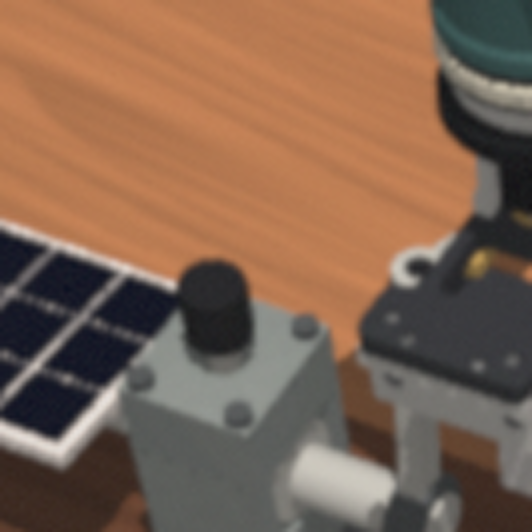

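The pin has dropped: in the crop its head, at (215,305), now sits just above the block. Next I'll lift off, shut the fingers and press from above.

Run:
```python
from h import *
print(rel([.5019,.0214,.14],[-3.1388,-.0005,.1298],[.5388,-.125,.225],[np.pi,0,.13]))
```

```text
[ 7.070e-02  5.988e-01 -3.416e-01 -9.000e-04 -2.000e-04 -1.000e-04]
```

Call:
{"method": "servo_tool", "body": {
  "targets": "0.45 0 0 -0.15 0 0 0; 0.45 0 0 -0.3 0 0 0; 0.45 0 0 -0.45 0 0 0; 0 0 0 -0.48 0 0 0; 0 0 0.15 -0.48 0 0 0; 0 0.07 0.3 -0.48 0 0 0; 0 0.07 0.45 -0.48 0 0 0; 0 0.07 0.6 -0.48 0 0 0; 0 0.07 0.6 -0.48 0 0 0; 0 0.07 0.6 -0.4 0 0 0; 0 0.07 0.6 -0.34 0 0 0; 0 0.07 0.6 -0.34 0 0 0"
}}

```text
time: 13.17
tool_pos: [0.5369, -0.1246, 0.2207]
ee_rot: [-3.135, 0.005, 0.129]
wrist_force: [0.3, -0.5, -0.9]
width: 0.0005
```

Run:
```python
from snap import *
o=get_obs();print(repr(o['tool_pos']),o['ee_rot'],o['wrist_force'],o['width'])
a=vision.snapshot("wrist")["image"][:,:,::-1];b=vision.snapshot("scene")["image"][:,:,::-1]
cv2.imwrite("pics/c11.png",np.hstack([rd(a,240,200,160,160,3),rd(b,170,60,80,120,4)]))
```

```text
array([ 0.53685738, -0.12457424,  0.22072372]) [-3.13497296  0.00465352  0.12922144] [ 0.3416925  -0.45526639 -0.91813977] 0.0004857795562525178
```

View pics/c11.png

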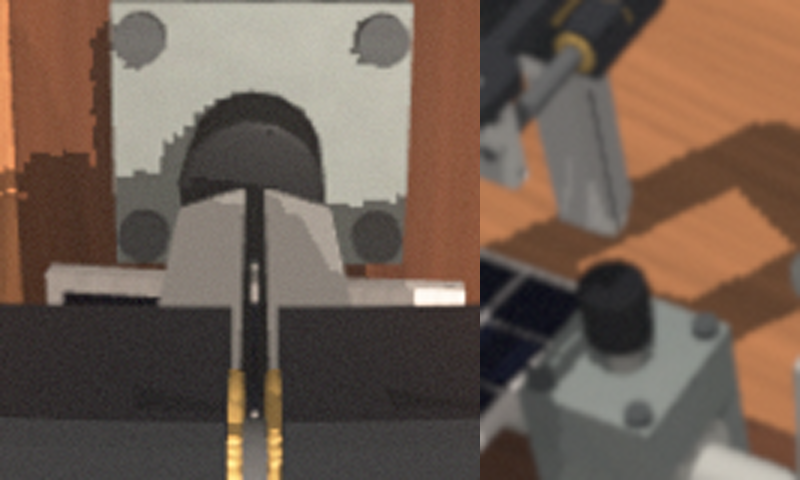

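The closed fingers are over the head, so I'll go down.

Call:
{"method": "servo_tool", "body": {
  "targets": "0 0.006 0 0.06 0 0 0; 0 0.006 0 0.1 0 0 0; 0 0.006 0 0.115 0 0 0; 0 0.006 0 0.13 0 0 0; 0 0.006 0 0.13 0 0 0"
}}

```text
time: 13.68
tool_pos: [0.5404, -0.1247, 0.1923]
ee_rot: [-3.138, -0.002, 0.13]
wrist_force: [0.2, 0.4, -0.2]
width: 0.0002
```

Call:
{"method": "servo_tool", "body": {
  "targets": "0 0 0 0.008 0 0 0; 0 0 0 0.016 0 0 0; 0 0 0 0.016 0 0 0"
}}

```text
time: 13.93
tool_pos: [0.541, -0.1251, 0.1892]
ee_rot: [-3.139, -0.004, 0.13]
wrist_force: [0.3, 0.5, 0.4]
width: 0.0002
```

Call:
{"method": "servo_tool", "body": {
  "targets": "0 -0.006 0 0.008 0 0 0; 0 -0.006 0 0.016 0 0 0; 0 -0.006 0 0.016 0 0 0"
}}

```text
time: 14.18
tool_pos: [0.541, -0.1252, 0.1883]
ee_rot: [-3.141, -0.01, 0.13]
wrist_force: [0.9, 1.5, 7.7]
width: 0.0002
```

Call:
{"method": "servo_tool", "body": {
  "targets": "0 0 0 0.008 0 0 0; 0 0 0 0.016 0 0 0; 0 0 0 0.016 0 0 0"
}}

```text
time: 14.43
tool_pos: [0.5413, -0.1254, 0.185]
ee_rot: [3.142, -0.011, 0.13]
wrist_force: [-0.6, 1.0, 9.0]
width: 0.0008
```

Call:
{"method": "servo_tool", "body": {
  "targets": "0 0 0 0.006 0 0 0; 0 0 0 0.012 0 0 0; 0 0 0 0.018 0 0 0; 0 0 0 0.024 0 0 0; 0 0 0 0.024 0 0 0"
}}

```text
time: 14.85
tool_pos: [0.5414, -0.1254, 0.1791]
ee_rot: [3.141, -0.011, 0.13]
wrist_force: [-0.2, 0.8, 9.3]
width: 0.0005
```

Call:
{"method": "servo_tool", "body": {
  "targets": "0 0 0 0.005 0 0 0; 0 0 0 0.01 0 0 0; 0 0 0 0.01 0 0 0"
}}

```text
time: 15.1
tool_pos: [0.5415, -0.1254, 0.1766]
ee_rot: [3.141, -0.011, 0.13]
wrist_force: [0.5, -0.3, 9.9]
width: 0.0005
```

Call:
{"method": "servo_tool", "body": {
  "targets": "0 0 0 0.004 0 0 0; 0 0 0 0.008 0 0 0; 0 0 0 0.008 0 0 0"
}}

```text
time: 15.35
tool_pos: [0.5415, -0.1255, 0.1764]
ee_rot: [3.141, -0.012, 0.13]
wrist_force: [-1.6, 1.1, 15.7]
width: 0.0004
```

Call:
{"method": "servo_tool", "body": {
  "targets": "0 0 0 0.005 0 0 0; 0 0 0 0.009 0 0 0; 0 0 0 0.009 0 0 0; 0 0 0 0.009 0 0 0"
}}

```text
time: 15.68
tool_pos: [0.5416, -0.1255, 0.1763]
ee_rot: [3.14, -0.014, 0.13]
wrist_force: [-4.5, 3.1, 20.8]
width: 0.0006
```

Hard stop at 0.1763 m under 21 N, against the 0.176 m expected for fully home. I'll retreat and check.

Call:
{"method": "servo_tool", "body": {
  "targets": "0 0 0 -0.04 0 0 0; 0 0 0 -0.15 0 0 0; 0 0 0 -0.3 0 0 0; 0 0 0 -0.45 0 0 0; 0 0 -0.1 -0.5 0 0 0; 0 0 -0.3 -0.5 0 0 0; 0 0 -0.5 -0.5 0 0 0; 0 0 -0.6 -0.5 0 0 0; 0 0 -0.6 -0.5 0 0 0; 0 0 -0.6 -0.5 0 0 0"
}}

```text
time: 16.52
tool_pos: [0.5192, 0.0251, 0.2937]
ee_rot: [-3.139, -0.004, 0.134]
wrist_force: [-1.0, 0.6, -0.1]
width: 0.0004
```

Run:
```python
from snap import *
o=get_obs();print(repr(o['tool_pos']),o['wrist_force'],o['time'])
b=vision.snapshot("scene")["image"][:,:,::-1];t=vision.snapshot("top")["image"][:,:,::-1]
cv2.imwrite("pics/s12.png",b);cv2.imwrite("pics/t12.png",t);cv2.imwrite("pics/c12.png",np.hstack([rd(b,165,100,100,100,4),rd(t,400,200,100,100,4)]))
```

```text
array([0.5191675 , 0.0250722 , 0.29374079]) [-1.03625816  0.62343313 -0.14205837] 16.5167
```

View pics/c12.png

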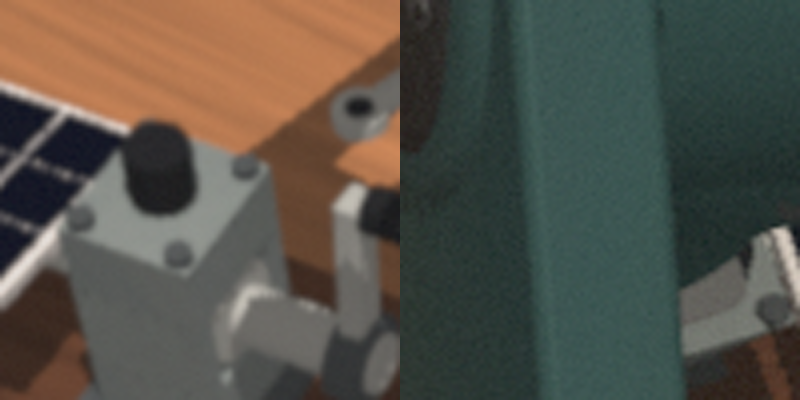

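View pics/s12.png

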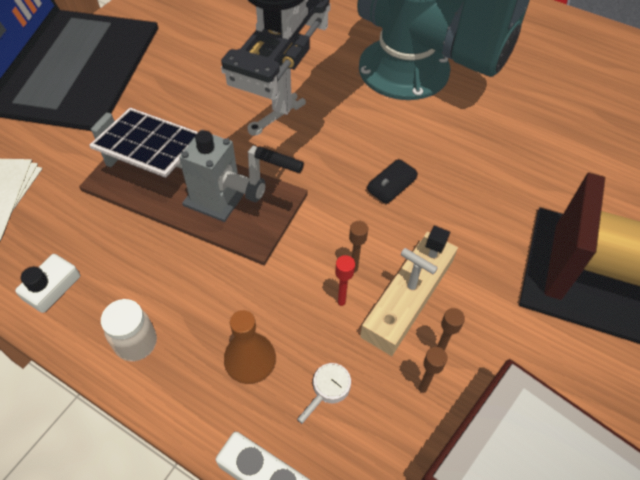

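The head, at (205,142) in the scene picture, sits flush on the block. The other pins, the flask at (248,350) and the gauge at (332,382) are unchanged, and the arm touches nothing. I'm handing the job in.

```bash
python3 -c "
from bench import robot
print(robot.close_job())"
```

```text
the job is handed in; nothing more can be done
None
```

The panel is locked and the job is handed in, at about 16.6 s of the 61 s allowed. I took the lock pin from the rack's end socket, stood it in the bearing block, and turned the crank slowly until the pin dropped through. I then pressed the pin down with the closed fingers.

- **Pin standing on the shaft:** in the gripper the pin leaned about 0.045 rad, so I tilted the tool to set it upright. It met the shaft at the expected height (tool tip at 0.213 m).
- **Drop:** at a crank angle of about -0.1 rad the handle went firm at 11 N. A picture then showed the head just above the block.
- **Fully home:** the pin moved down under 8–10 N, then stopped hard at 0.176 m as the force rose to 21 N. A head sitting fully home should be at 0.176 m. The last scene picture shows the head flush with the block.
- **Everything else:** the other two pins, the flask, the gauge and the look-alikes show no change in the last scene picture. The arm ended clear of everything.

One check was not available: in the last top picture the arm hides the block, so the final visual check rests on the scene camera alone.

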